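Blend the deburring beads under the guard

ROBOT

A 7-joint arm with a two-finger parallel gripper is mounted at the origin on the work surface. World frame = base frame: x ahead of the robot, y to its left, z up, the work surface at z = 0. Lengths are in m, angles in rad, forces in N, time in s.
With the tool pointing down it reaches from about 0.425 to 0.925 m from the base axis. Payload 6.8 kg.
Tool frame: the origin (TCP) lies where the fingers leave the gripper's body, on its centre line; the fingertips stand 73 mm ahead of it and the grasp point (between the pads) lies 54 mm ahead of it; z points along the fingers, y is the direction in which the jaws open and shut (so a half turn about z gives the same grasp; the last joint's range is limited). The gripper opens to 85 mm and grips with 20 to 120 N. Pads are 22 mm wide; open, the fingers measure 114 mm over their backs; the gripper's body (76 mm by 85 mm) begins 54 mm behind the grasp point. The pads swing forward as they close: fully open they stand 13 mm farther back than shut.
Start: joints at [-1.419, 0.477, 0.022, 1.555, -0.011, 1.109, -0.083], TCP at [0.173, 0.652, 0.304] pointing down, gripper open.
Joint ranges: [-2.96, 2.96], [-0.34, 2.1], [-1.41, 1.46], [0.24, 2.44], [-1.37, 4.51], [0.17, 1.92], [-2.96, 2.96]. Speed limits (rad/s): [2.39, 2.39, 3.14, 3.14, 3.14, 3.14, 3.14].

INTERFACE

Orientations are given as a unit quaternion [x, y, z, w].
In Python, from workcell import manip, solve_ik, vision, spotter, monitor gives the robot as it stands. Calls block until the motion is done:
- manip.move_ptp(position, orientation): joint-space move of the TCP to a pose.
- manip.move_l(position, v=0.15, rotation=None, stop_force=None): straight line of the TCP; rotation=None keeps the orientation; v is the mean speed in m/s. With stop_force (N) it stops when the force on the tool has changed by that much, and returns True; else False.
- manip.move_j(angles): joint-space move.
- manip.let_go() and manip.clamp(effort=None): open the fingers fully, or close them until they stop; effort is the grip in N (None keeps the last).
- manip.wait(seconds).
- solve_ik(position, orientation): joint angles nearest the present ones, or None.
- vision.capture(name): name is "side" or "top" or "wrist"; returns the picture (480x640x3 uint8, blue, green, red); there is no depth.
- vision.calibration(name): a dict with "intrinsics" (3x3 intrinsics, pixels), "extrinsics" (4x4, takes a point from camera to world coordinates). Camera axes: x right, y up, looking along -z (the intrinsics and any distortion apply to the point x, -y, -z); pixel columns grow to the right and rows downward; lengths in m; the calibration is good to about 2 mm. A picture is of the moment at which its call begins: read the wrist's pose just before it. calibration takes no time and is no camera call; for the wrist camera it gives the pose at the moment of the call.
A pose or a line that the arm cannot do raises manip.Unreachable and nothing moves.
- manip.sign_off(): hands the job in, once; it reports no verdict.
Trained networks look in the newest picture that a camera, given by its name, has taken for a name from the list of things; names that differ only in an ending like _2 or _b are one class to them, and where a whole thing is asked for, a point or a joint stands for the part that bears it (a point fixed in the world has none). Each returns a list of dicts, best first, with "score" (0 to 1); they miss things now and then, are a little off and sometimes report something else, mostly with a low value. They report only what shows in the picture. A call takes as long as a camera call. They do not tell look-alikes from the thing itself.
- spotter.recognise(target, camera): "bbox" ([left, top, right, bottom] in pixels, round what is visible of it).
Readings, each from a call of its own:
- monitor.read_clock(): time.
- monitor.read_joint_pos(): joint angles.
- monitor.read_qvel(): joint speeds.
- monitor.read_joint_efforts(): joint torques, N m.
- monitor.read_tcp_pos(): TCP position.
- monitor.read_tool_rot(): TCP orientation.
- monitor.read_contact_force(): force on the tool from outside, world axes, zero at the start.
- monitor.read_ft_torque(): the same for the moment, N m.
- monitor.read_gripper_width(): finger opening in m.
Only numpy, scipy, OpenCV 4.12 (cv2) and the standard library are available. Lean on these libraries where they do the work, as an engineer would, in place of code of your own. Each camera call takes 0.05 s, during which the arm holds its last target. There are 200 camera calls.

TASK

Take the stirring rod from its leaning rack and, starting at the pan's red handle and with the black knob kept down among the beads, stir at least two full clockwise turns (seen from above) round the pan, reaching well in under the guard. Go on stirring until the colours are blended, so that the handle half, the far half, the left half and the right half of the pan each hold at least one orange and one blue bead; keep all beads in the pan and never touch them with the gripper. Then lay the rod back in its rack as you found it, without striking the guard or disturbing the can, discs, hammer and brush.

Things in the scene. Friction and masses are not known exactly. Their poses are not given: they have to be found in the camera images.
- pan: Round open aluminium pan fixed to the bench: flat floor 6 mm above the bench, inner radius 84 mm at the floor, 87 mm at the rim; rim 40 mm high, outer radius 91 mm. Origin: centre of its underside. -x points to its red handle (a tab reaching 135 mm from the centre, top 40 mm high), +x to the far half under the guard, +y to the left of someone standing at the handle.
- guard: Yellow comb guard fixed over the far half of the pan, same origin and axes as the pan: 6 mm bars along x, 25 mm apart (19 mm gaps), and a front cross bar; centres 135 mm above the bench, from x = 0 to the back rail at x = +108 mm, y from -80 to +80 mm. Two 12 mm posts at x = 108, y = +-60 mm.
- guard_edge (a point): Middle of the front bar of the guard, 135 mm straight above the pan's centre.
- orange1: Orange bead 1 of 4, origin at its centre: a chunky six-sided ceramic deburring bead, 23 mm across corners, 18 mm high, 20 g, loose in the pan.
- orange2: Orange bead 2 of 4, origin at its centre: a chunky six-sided ceramic deburring bead, 23 mm across corners, 18 mm high, 20 g, loose in the pan.
- orange3: Orange bead 3 of 4, origin at its centre: a chunky six-sided ceramic deburring bead, 23 mm across corners, 18 mm high, 20 g, loose in the pan.
- orange4: Orange bead 4 of 4, origin at its centre: a chunky six-sided ceramic deburring bead, 23 mm across corners, 18 mm high, 20 g, loose in the pan.
- blue1: Blue bead 1 of 4, origin at its centre: a chunky six-sided ceramic deburring bead, 23 mm across corners, 18 mm high, 20 g, loose in the pan.
- blue2: Blue bead 2 of 4, origin at its centre: a chunky six-sided ceramic deburring bead, 23 mm across corners, 18 mm high, 20 g, loose in the pan.
- blue3: Blue bead 3 of 4, origin at its centre: a chunky six-sided ceramic deburring bead, 23 mm across corners, 18 mm high, 20 g, loose in the pan.
- blue4: Blue bead 4 of 4, origin at its centre: a chunky six-sided ceramic deburring bead, 23 mm across corners, 18 mm high, 20 g, loose in the pan.
- rod: Stirring rod, 230 mm long, 120 g: black nylon knob (18 mm diameter, 20 mm long), 12 mm steel shaft, pale wooden grip of 18 x 18 mm square section from 110 to 230 mm. Origin: middle of the knob's end face; +z along the rod to the grip; grip faces square to x and y. Starts lying in the rack, knob down, leaning 40 degrees from vertical.
- rod_tip (a point): Middle of the end face of the black knob.
- rod_grip (a point): On the rod's axis, 185 mm from the knob's end: free of the rack, good place to grip.
- rod_end (a point): Middle of the end face of the wooden grip, 230 mm from the knob's end.
- rack: Blue rod rack fixed to the bench: an open channel leaning 40 degrees from vertical towards its own -x, 34 mm wide inside, 140 mm long, walls 4 mm thick rising 19 mm above the channel floor; foot plate 150 x 80 mm (x -90 to +60 mm). The rod lies in it, laid in from its open upper (+x) side, knob on the foot stop. Origin: on the bench, in the middle of the width.
- rack_seat (a point): Where the middle of the knob's end face belongs when the rod lies in the rack: x +20 mm, 26 mm above the bench.
- rack_end (a point): Where the grip's end belongs when the rod lies in the rack, 230 mm up the channel's line from rack_seat.
- can: Bystander: closed can with blue label, 56 mm diameter, 170 mm high, standing; origin at its underside.
- discs: Bystander: stack of grinding flap discs, 100 mm diameter, 57 mm high, red and yellow on top; origin at its underside.
- hammer: Bystander: hammer with a wooden handle lying flat on the bench at the right, about 0.3 m long.
- brush: Bystander: brush lying flat on the bench at the left.
Not all that is in view belongs to the job. Of the things that look like the pan, the largest one is meant.

How it is judged:
On the way, in this order (a step that is already met when the one before it is completed fails the run):
1. knob down among the beads in the near (handle) part of the pan (turn 1) (z of rod_tip in the frame of pan below 0.028 m and x of rod_tip in the frame of pan below -0.025 m and y of rod_tip in the frame of pan between -0.025 and 0.025 m), for 0.02 s.
2. knob down among the beads in the left part of the pan (turn 1) (z of rod_tip in the frame of pan below 0.028 m and y of rod_tip in the frame of pan above 0.025 m and x of rod_tip in the frame of pan between -0.025 and 0.025 m), for 0.02 s.
3. knob down among the beads in the far (guarded) part of the pan (turn 1) (z of rod_tip in the frame of pan below 0.028 m and x of rod_tip in the frame of pan above 0.035 m and y of rod_tip in the frame of pan between -0.025 and 0.025 m), for 0.02 s.
4. knob down among the beads in the right part of the pan (turn 1) (z of rod_tip in the frame of pan below 0.028 m and y of rod_tip in the frame of pan below -0.025 m and x of rod_tip in the frame of pan between -0.025 and 0.025 m), for 0.02 s.
5. knob down among the beads in the near (handle) part of the pan (turn 2) (all of step 1), for 0.02 s.
6. knob down among the beads in the left part of the pan (turn 2) (all of step 2), for 0.02 s.
7. knob down among the beads in the far (guarded) part of the pan (turn 2) (all of step 3), for 0.02 s.
8. knob down among the beads in the right part of the pan (turn 2) (all of step 4), for 0.02 s.
9. knob back at the handle side, two clockwise turns done (all of step 5), for 0.02 s.
At the end, for the whole second after the job is handed in: Both colours have at least one bead (by its centre) in each of the handle, far, left and right halves of the pan; all eight beads are in the pan and at rest; the rod lies at rest in the rack, knob end within 25 mm of rack_seat and grip end within 30 mm of rack_end (x of any of orange1, orange2, orange3, orange4 in the frame of pan above 0 m and x of any of blue1, blue2, blue3, blue4 in the frame of pan above 0 m and x of any of orange1, orange2, orange3, orange4 in the frame of pan below 0 m and x of any of blue1, blue2, blue3, blue4 in the frame of pan below 0 m and y of any of orange1, orange2, orange3, orange4 in the frame of pan above 0 m and y of any of blue1, blue2, blue3, blue4 in the frame of pan above 0 m and y of any of orange1, orange2, orange3, orange4 in the frame of pan below 0 m and y of any of blue1, blue2, blue3, blue4 in the frame of pan below 0 m and horizontal distance between each of orange1, orange2, orange3, orange4, blue1, blue2, blue3, blue4 and pan below 0.088 m and z of each of orange1, orange2, orange3, orange4, blue1, blue2, blue3, blue4 in the frame of pan below 0.035 m and linear speed of each of orange1, orange2, orange3, orange4, blue1, blue2, blue3, blue4, rod below 0.02 m/s and distance between rod_tip and rack_seat below 0.025 m and distance between rod_end and rack_end below 0.03 m); the robot touches nothing.
It fails at once if the gripper touches a bead (contact force between the fingers and orange1 above 0.3 N or contact force between the fingers and orange2 above 0.3 N or contact force between the fingers and orange3 above 0.3 N or contact force between the fingers and orange4 above 0.3 N or contact force between the fingers and blue1 above 0.3 N or contact force between the fingers and blue2 above 0.3 N or contact force between the fingers and blue3 above 0.3 N or contact force between the fingers and blue4 above 0.3 N).
It fails at once if the guard is struck (over 10 N) (contact force between anything else and guard above 10 N).
It fails at once if a bystander is moved more than 20 mm, or the can is tipped (distance of any of can, discs, hammer, brush from where it was at the start of the episode above 0.02 m or angle between can's own z axis and vertical above 0.3 rad).
It also fails if it takes over 72 s, if anything falls off the work surface, if the arm or the gripper's body presses on something with over 40 N, if the wrist force passes 120 N, or if a joint passes its speed limit or range.

## Working session

There is one attempt and no reset: what is moved stays moved. The work goes in short steps, each a Python script; the robot and the scene stay as the last script left them, time stands still between calls to the robot, and variables do not carry over. Pictures are saved under pics/ and viewed, about 8 in all and at most 12, crops included, and the job is handed in when it is done.

```bash
ls; mkdir -p pics; python3 - <<'E'
from workcell import manip, solve_ik, vision, spotter, monitor
import cv2, numpy as np
np.set_printoptions(precision=4,suppress=True)
for c in ("top","side"):
    im=vision.capture(c); cv2.imwrite(f"pics/{c}0.png",im)
    k=vision.calibration(c); print(c,k["intrinsics"].tolist() if hasattr(k["intrinsics"],'tolist') else k["intrinsics"]); print(np.array(k["extrinsics"]), [q for q in k])
    for t in ("pan","guard","rod","rack","can","discs","orange1","blue1","hammer","brush"):
        print(t,[([round(v) for v in d["bbox"]],round(d["score"],2)) for d in spotter.recognise(t,c)][:8])
print(monitor.read_clock(),monitor.read_tcp_pos(),monitor.read_tool_rot())
E
```

```text
pics
top [[585.164474181503, 0.0, 317.887021177365], [0.0, 585.164474181503, 236.82384279449784], [0.0, 0.0, 1.0]]
[[-0.0088  0.9973 -0.0726  0.4932]
 [-1.     -0.0089 -0.0008  0.0218]
 [-0.0015  0.0726  0.9974  1.3815]
 [ 0.      0.      0.      1.    ]] ['intrinsics', 'extrinsics']
pan [([428, 329, 485, 398], 0.87), ([305, 95, 360, 165], 0.82), ([359, 187, 437, 288], 0.8)]
guard [([370, 169, 450, 232], 0.82)]
rod [([248, 216, 266, 282], 0.95)]
rack []
can [([312, 175, 341, 210], 0.59), ([320, 277, 362, 319], 0.28)]
discs [([320, 277, 361, 321], 0.82), ([418, 220, 423, 225], 0.19)]
orange1 [([366, 169, 451, 234], 0.63), ([420, 218, 423, 223], 0.42), ([406, 207, 412, 214], 0.39)]
blue1 [([394, 247, 403, 258], 0.59), ([410, 245, 418, 253], 0.54)]
hammer [([433, 257, 547, 299], 0.74), ([380, 248, 387, 258], 0.52)]
brush [([121, 290, 208, 321], 0.73)]
side [[590.5199747105834, 0.0, 327.06938888969563], [0.0, 590.5199747105834, 238.1395427874278], [0.0, 0.0, 1.0]]
[[ 0.7264  0.3995 -0.5592 -0.1137]
 [-0.6868  0.3931 -0.6114 -0.7696]
 [-0.0244  0.8282  0.5599  0.8536]
 [ 0.      0.      0.      1.    ]] ['intrinsics', 'extrinsics']
pan [([331, 285, 430, 352], 0.9), ([387, 221, 443, 259], 0.75), ([409, 322, 420, 331], 0.7)]
guard [([365, 235, 462, 326], 0.96)]
rod [([245, 206, 279, 227], 0.85)]
rack [([258, 227, 317, 282], 0.92), ([264, 296, 314, 349], 0.7)]
can [([345, 211, 371, 283], 0.98)]
discs [([264, 295, 313, 349], 0.82)]
orange1 [([409, 308, 419, 318], 0.63), ([404, 298, 412, 312], 0.51), ([383, 294, 391, 303], 0.43)]
blue1 [([152, 232, 216, 268], 0.63), ([351, 319, 366, 331], 0.59), ([382, 332, 388, 336], 0.4)]
hammer [([367, 374, 511, 439], 0.92)]
brush [([153, 233, 214, 266], 0.61), ([365, 237, 460, 325], 0.32)]
1.1 [0.1734 0.6524 0.3039] [ 0.1295  0.9916  0.     -0.    ]
```

```bash
python3 - <<'E'
import cv2,numpy as np
t=cv2.imread("pics/top0.png")[80:420,100:560]; cv2.imwrite("pics/t0c.png",cv2.resize(t,None,fx=1.739,fy=1.739,interpolation=cv2.INTER_CUBIC))
s=cv2.imread("pics/side0.png")[170:450,140:520]; cv2.imwrite("pics/s0c.png",cv2.resize(s,None,fx=2.1,fy=2.1,interpolation=cv2.INTER_CUBIC))
E
```

```text
(no output)
```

View pics/t0c.png

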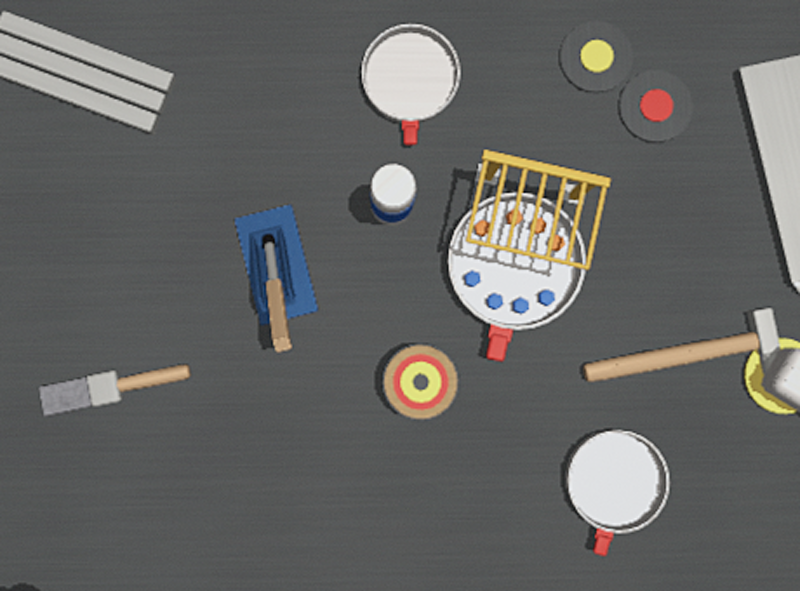

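View pics/s0c.png

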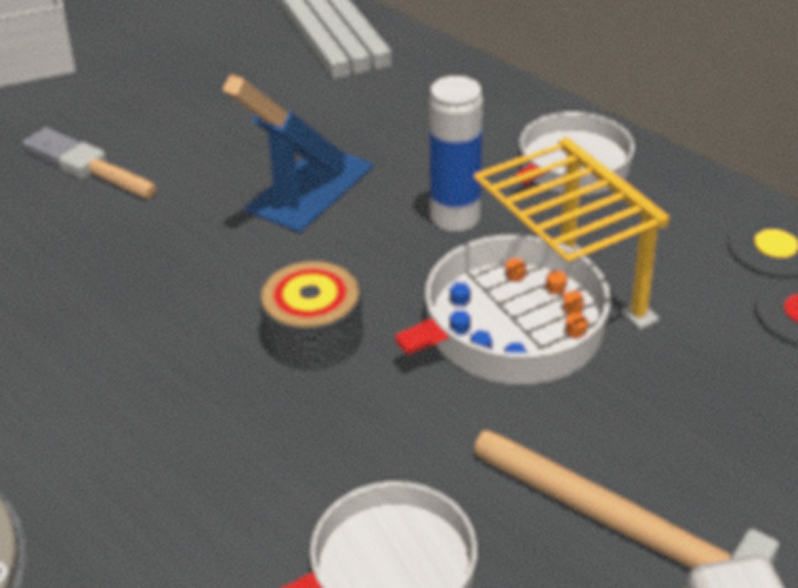

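Top crop: the big pan with guard and beads is at about (517,260) in the crop (the two smaller pans at (410,73) and (617,480) are empty look-alikes). The rack with the rod is at (275,265), with the knob at (268,240) and the grip end at (283,345). The can is at (393,190) and the discs at (420,380); the flat discs at upper right and the yellow one at right are clutter. The side view agrees: oranges lie under the guard, blues at the handle side. Next I fit the poses by colour and check them with overlays.

```bash
cat > h.py <<'E'
import cv2, numpy as np
from workcell import manip, solve_ik, vision, spotter, monitor
from scipy.spatial.transform import Rotation as R
np.set_printoptions(precision=4,suppress=True)
def cal(c):
    k=vision.calibration(c); return np.array(k["intrinsics"]),np.array(k["extrinsics"])
def proj(c,P):
    K,E=cal(c); P=np.atleast_2d(P); q=(P-E[:3,3])@E[:3,:3]; q=q*[1,-1,-1]; u=q@K.T; return u[:,:2]/u[:,2:]
def unproj(c,uv,z):
    K,E=cal(c); uv=np.atleast_2d(uv).astype(float); d=np.c_[uv,np.ones(len(uv))]@np.linalg.inv(K).T*[1,-1,-1]@E[:3,:3].T
    return E[:3,3]+d*((z-E[2,3])/d[:,2])[:,None]
def mask(im,lo,hi,box):
    m=cv2.inRange(cv2.cvtColor(im,cv2.COLOR_BGR2HSV),np.array(lo),np.array(hi)); o=np.zeros_like(m); l,t,r,b=box; o[t:b,l:r]=m[t:b,l:r]; return o
def rot2(y): c,s=np.cos(y),np.sin(y); return np.array([[c,-s],[s,c]])
def fr(pose,P):   # pose x,y,yaw ; local xyz -> world
    P=np.atleast_2d(P).astype(float); return np.c_[P[:,:2]@rot2(pose[2]).T+pose[:2],P[:,2]]
E
python3 - <<'E'
from h import *
im=cv2.imread("pics/top0.png"); si=cv2.imread("pics/side0.png")
def rect(m,z):
    p=cv2.findNonZero(m)[:,0]; w=unproj("top",p,z)[:,:2].astype(np.float32); return cv2.minAreaRect(w),len(p)
g,n=rect(mask(im,(18,110,90),(32,255,255),(360,160,455,240)),.137); print("guard",g,n)
b,n=rect(mask(im,(100,120,40),(125,255,255),(225,190,290,270)),.004); print("rack",b,n)
h=mask(im,(0,150,80),(6,255,255),(370,260,400,295))|mask(im,(172,150,80),(180,255,255),(370,260,400,295))
p=cv2.findNonZero(h)[:,0]; hc=unproj("top",p.mean(0),.04)[0]; print("handle",hc,len(p))
# axis: pick x dir
def pose(r,size_long_is_x,hint):
    c=cv2.boxPoints(r); e=[c[1]-c[0],c[2]-c[1]]; L=[np.linalg.norm(v) for v in e]; print("sides",L)
    i=int(np.argmax(L)) if size_long_is_x else int(np.argmin(L)); d=e[i]/L[i]
    if d@hint<0:d=-d
    return np.array(r[0]),d
gc,gd=pose(g,False,np.array([1,0.])); pc=gc-gd*.0545; yaw=np.arctan2(gd[1],gd[0])
hd=pc-hc[:2]; print("pan from guard",pc,yaw,"handle dist",np.linalg.norm(hd),"yaw",np.arctan2(hd[1],hd[0]))
# white/grey pan circle
m=mask(im,(0,0,140),(180,60,255),(350,180,445,280)); pts=cv2.findNonZero(m)[:,0]; cc,rr=cv2.minEnclosingCircle(unproj("top",pts,.04)[:,:2].astype(np.float32)); print("pan circle",cc,rr)
rc,rd=pose(b,True,np.array([1,0.])); ro=rc+rd*.015; ry=np.arctan2(rd[1],rd[0]); print("rack",ro,ry)
pan=np.array([*pc,yaw]); rack=np.array([*ro,ry]); np.savez("poses0.npz",pan=pan,rack=rack)
a=np.linspace(0,2*np.pi,60); C=lambda r,z:np.c_[r*np.cos(a),r*np.sin(a),0*a+z]
s40,c40=np.sin(np.radians(40)),np.cos(np.radians(40))
rod=[[.02,0,.026],[.02-.23*s40,0,.026+.23*c40]]
items=[(pan,C(.091,.04),(0,255,0)),(pan,C(.084,.006),(255,0,255)),(pan,[[0,-.08,.135],[.108,-.08,.135],[.108,.08,.135],[0,.08,.135],[0,-.08,.135]],(0,0,255)),(pan,[[-.091,0,.04],[-.135,0,.04]],(0,255,0)),
(rack,[[-.09,-.04,0],[.06,-.04,0],[.06,.04,0],[-.09,.04,0],[-.09,-.04,0]],(0,255,255)),(rack,rod,(0,255,0))]
out=[]
for c,I,box in(("top",im,(225,165,455,300)),("side",si,(230,190,470,365))):
    B=cv2.resize(I,None,fx=3.4,fy=3.4,interpolation=cv2.INTER_CUBIC)
    for ps,P,col in items: cv2.polylines(B,[np.int32(proj(c,fr(ps,P))*3.4+1.2)],False,col,1)
    l,t,r,bb=[int(v*3.4) for v in box]; cv2.imwrite(f"pics/ov_{c}.png",B[t:bb,l:r][:598,:799])
E
```

```text
guard ((0.6612971425056458, -0.1719660758972168), (0.16060930490493774, 0.1174461767077446), 76.60336303710938) 1572
rack ((0.6069520711898804, 0.1635834276676178), (0.1495903730392456, 0.07958472520112991), 14.004276275634766) 1717
handle [ 0.4973 -0.1311  0.04  ] 178
sides [np.float32(0.11744619), np.float32(0.16060929)]
pan from guard [ 0.6083 -0.1593] -0.23381533 handle dist 0.11449318678551801 yaw -0.24959722786831584
pan circle (0.6214814782142639, -0.16896948218345642) 0.10914810001850128
sides [np.float32(0.07958473), np.float32(0.1495904)]
rack [0.6215 0.1672] 0.24442066
```

View pics/ov_top.png

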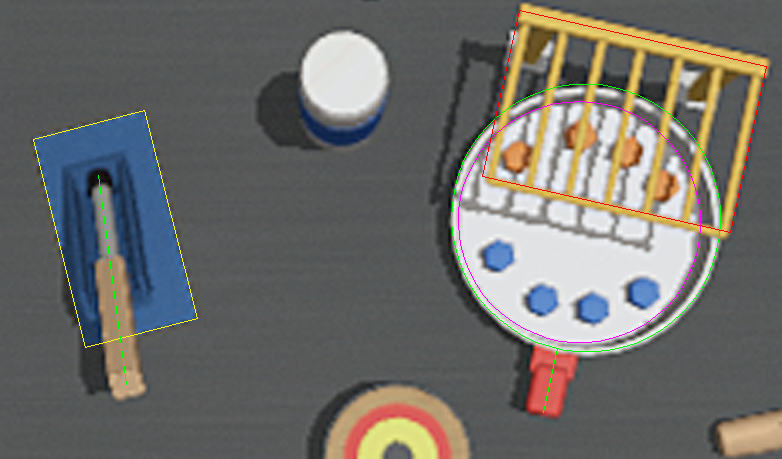

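View pics/ov_side.png

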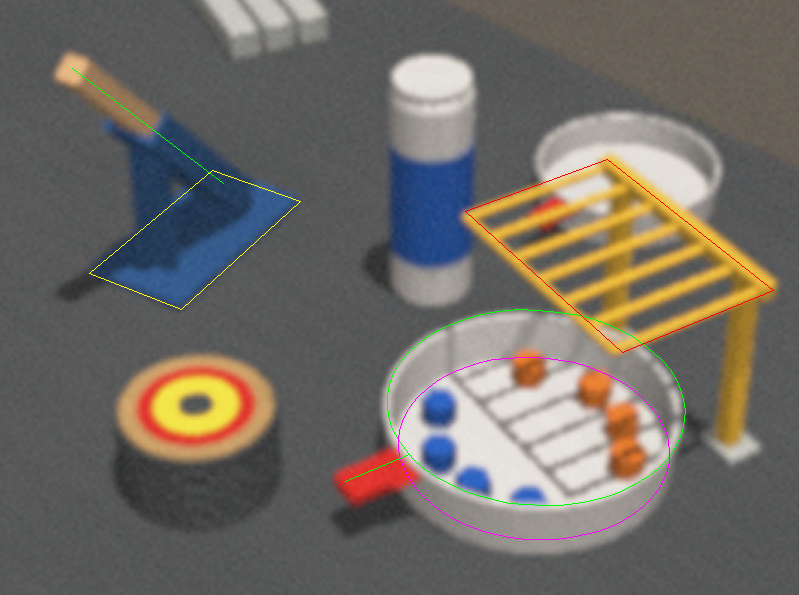

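```bash
cat >> h.py <<'E'
d=np.load("poses0.npz"); PAN,RACK=d["pan"],d["rack"]
def tool(yaw,th,flip=0):  # tool z = rod knobward direction: horizontal heading yaw, th from vertical; tool y horizontal
    z=np.array([np.cos(yaw)*np.sin(th),np.sin(yaw)*np.sin(th),-np.cos(th)]); y=np.array([-np.sin(yaw),np.cos(yaw),0])*(-1 if flip else 1)
    return np.c_[np.cross(y,z),y,z]
T40=np.radians(40)
E
python3 - <<'E'
from h import *
j=monitor.read_joint_pos()
for nm,ps,pts in(("rack",RACK,[[.02,0,.026]]),("pan",PAN,[[-.05,0,.0145],[.05,0,.0145],[0,.05,.0145],[0,-.05,.0145],[0,0,.12]])):
  for fl in(0,1):
    for th in (35,40,45):
      M=tool(ps[2],np.radians(th),fl); q=R.from_matrix(M).as_quat()
      print(nm,fl,th,[ (lambda s: None if s is None else np.round(s,2).tolist())(solve_ik(fr(ps,p)[0]-M[:,2]*.239,q)) for p in pts])
E
```

```text
rack 0 35 [[0.09, 0.25, -0.59, 2.31, 1.5, 0.25, -0.04]]
rack 0 40 [[-0.56, 0.21, 0.12, 2.43, 2.59, 0.22, -1.2]]
rack 0 45 [None]
rack 1 35 [None]
rack 1 40 [[-0.29, 0.21, -0.18, 2.42, 2.36, 0.25, 2.19]]
rack 1 45 [None]
pan 0 35 [None, [0.63, 0.29, -0.58, 2.28, 1.61, 0.22, -0.08], [0.3, 0.2, -0.38, 2.39, 1.7, 0.24, -0.34], [1.11, 0.31, -0.96, 2.36, 1.68, 0.24, -0.01], [-1.0, -0.22, 1.01, 2.35, 0.81, 0.4, 0.72]]
pan 0 40 [None, [-0.02, 0.26, 0.13, 2.41, 2.9, 0.22, -1.45], None, None, None]
pan 0 45 [None, None, None, None, None]
pan 1 35 [None, [-0.61, 0.34, 0.87, 2.35, 4.41, 0.21, 0.15], [0.12, 0.18, -0.18, 2.4, 1.75, 0.2, 2.74], None, [0.23, -0.03, -0.13, 2.3, 0.28, 0.27, -1.96]]
pan 1 40 [None, [0.44, 0.28, -0.38, 2.38, 2.4, 0.27, 2.23], None, None, None]
pan 1 45 [None, None, None, None, None]
```

The overlays fit to within about 3 mm: the guard, rim, rack foot, rod ends and handle all line up, with the pan perhaps 2 mm too far in +x. A tool coaxial with the rod is at the edge of reach, so I check a tool tilted less than the rod.

```bash
cat >> h.py <<'E'
PAN=np.array([*(PAN[:2]-.002*np.array([np.cos(PAN[2]),np.sin(PAN[2])])),-.241])
def tcp(ps,p,th,al,s=.185,fl=0):   # TCP pose for rod tip at local p, rod tilt th, tool tilt al (deg)
    rd=tool(ps[2],np.radians(th))[:,2]; M=tool(ps[2],np.radians(al),fl)
    return fr(ps,p)[0]-rd*s-M[:,2]*.054, R.from_matrix(M).as_quat()
E
python3 - <<'E'
from h import *
f=lambda s: None if s is None else np.round(s,2).tolist()
for fl in(0,1):
 for al in(0,8,16,24):
  print("RACK",fl,al,[f(solve_ik(*tcp(RACK,p,40,al,fl=fl))) for p in([.02,0,.026],[.02+.09,0,.026+.1],[.02-.06,0,.026+.07])])
  th=37
  print("PAN",fl,al,[f(solve_ik(*tcp(PAN,p,th,al,fl=fl))) for p in([-.05,0,.0145],[-.02,.04,.0145],[.055,0,.0145],[0,.055,.0145],[0,-.055,.0145],[-.04,0,.07])])
def loc(ps,w): return (w[:,:2]-ps[:2])@rot2(ps[2])
im=cv2.imread("pics/top0.png")
for nm,lo,hi in(("orange",(5,150,120),(17,255,255)),("blue",(100,120,80),(125,255,255))):
  m=mask(im,lo,hi,(355,190,440,280)); n,l,st,c=cv2.connectedComponentsWithStats(m); k=st[1:,4]>12; print(nm,loc(PAN,unproj("top",c[1:][k],.022)).round(3).tolist(),st[1:,4][k])
for t,box,z in(("can",[312,175,341,210],.17),("discs",[320,277,361,321],.057)): print(t,unproj("top",[(box[0]+box[2])/2,(box[1]+box[3])/2],z))
E
```

```text
RACK 0 0 [[-0.58, 0.37, 0.24, 1.96, -0.12, 0.83, 1.55], [-0.55, 0.4, 0.26, 1.65, -0.11, 1.1, 1.55], [-0.69, 0.18, 0.34, 2.03, -0.07, 0.95, 1.49]]
PAN 0 0 [[-0.52, 0.32, 0.78, 2.16, -0.32, 0.77, 1.8], [-0.55, 0.37, 0.74, 2.1, -0.35, 0.8, 1.74], [-0.37, 0.48, 0.69, 1.93, -0.4, 0.87, 1.85], [-0.54, 0.4, 0.72, 2.05, -0.36, 0.82, 1.72], [-0.4, 0.44, 0.83, 2.05, -0.44, 0.84, 2.01], [-0.62, 0.25, 0.89, 2.09, -0.24, 0.9, 1.73]]
RACK 0 8 [[-0.61, 0.31, 0.26, 2.06, -0.1, 0.65, 1.53], [-0.61, 0.33, 0.3, 1.76, -0.11, 0.92, 1.55], [-0.77, 0.1, 0.39, 2.12, -0.03, 0.79, 1.44]]
PAN 0 8 [[-0.66, 0.26, 0.91, 2.26, -0.36, 0.6, 1.83], [-0.58, 0.29, 0.73, 2.19, -0.3, 0.61, 1.68], [-0.37, 0.41, 0.64, 2.03, -0.38, 0.68, 1.83], [-0.57, 0.32, 0.7, 2.14, -0.32, 0.63, 1.67], [-0.28, 0.31, 0.63, 2.14, -0.33, 0.63, 1.9], [-0.74, 0.15, 0.97, 2.19, -0.18, 0.73, 1.66]]
RACK 0 16 [[-0.66, 0.26, 0.29, 2.16, -0.07, 0.46, 1.49], [-0.67, 0.27, 0.35, 1.87, -0.1, 0.74, 1.54], [-0.87, 0.03, 0.46, 2.22, 0.06, 0.62, 1.35]]
PAN 0 16 [[-0.58, 0.16, 0.76, 2.35, -0.22, 0.4, 1.68], [-0.55, 0.21, 0.65, 2.28, -0.2, 0.42, 1.56], [-0
[... 1883 characters left out ...]
 2.28, -0.01, 0.56, -1.65]]
RACK 1 24 [[-1.11, 0.28, 0.81, 2.28, -0.58, 0.29, -1.17], [-0.93, 0.24, 0.63, 1.99, -0.2, 0.55, -1.52], [-0.91, -0.04, 0.45, 2.31, 0.23, 0.46, -1.96]]
PAN 1 24 [[-0.29, 0.1, 0.4, 2.43, 0.09, 0.21, -1.8], [-0.43, 0.16, 0.47, 2.37, 0.1, 0.22, -1.89], [-0.59, 0.37, 0.86, 2.23, -0.84, 0.34, -0.88], [-0.62, 0.21, 0.67, 2.34, -0.16, 0.23, -1.65], [-0.25, 0.21, 0.57, 2.33, -0.53, 0.25, -1.04], [-0.27, -0.01, 0.37, 2.35, 0.17, 0.39, -1.86]]
orange [[0.057, 0.02], [0.034, 0.053], [0.056, -0.023], [0.037, -0.051]] [18 43 24 35]
blue [[-0.036, 0.051], [-0.038, -0.051], [-0.058, 0.015], [-0.056, -0.02]] [53 56 55 56]
can [[0.674 0.004 0.17 ]]
discs [[ 0.4488 -0.0268  0.057 ]]
```

```bash
cat > g.py <<'E'
from h import *
p,q=tcp(RACK,[.02,0,.026],40,11); tz=R.from_quat(q).as_matrix()[:,2]
manip.let_go(); manip.move_ptp(p-tz*.11,q); manip.move_l(p-tz*.03,v=.15); print("s",manip.move_l(p,v=.06,stop_force=8),monitor.read_contact_force())
manip.clamp(effort=110); print("w",monitor.read_gripper_width(),monitor.read_tcp_pos()-p,monitor.read_contact_force(),monitor.read_clock())
n=np.r_[rot2(RACK[2])@[np.cos(T40),0],np.sin(T40)]
manip.move_l(p+n*.05,v=.08); manip.wait(.2); print(monitor.read_contact_force(),monitor.read_gripper_width(),monitor.read_clock())
for c in("side","top","wrist"): cv2.imwrite(f"pics/{c}1.png",vision.capture(c))
ov=[]
for c in("side","top"):
    im=cv2.imread(f"pics/{c}1.png"); s=2.6
    B=cv2.resize(im,None,fx=s,fy=s,interpolation=cv2.INTER_CUBIC)
    P=fr(RACK,[[.02,0,.026],[.02-.23*np.sin(T40),0,.026+.23*np.cos(T40)]])+n*.05
    uv=proj(c,P); cv2.polylines(B,[np.int32(uv*s+s/2)],False,(0,255,0),1); ctr=np.int32(uv.mean(0)*s); x0=max(0,ctr[0]-200);y0=max(0,ctr[1]-200); ov.append(cv2.resize(B[y0:y0+400,x0:x0+400],(400,400)))
cv2.imwrite("pics/grasp1.png",np.hstack(ov))
E
python3 g.py
```

```text
s False [-0.304  -0.1953  0.1282]
w 0.01670639085270796 [ 0.0001 -0.0003  0.0003] [-2.0511 -1.3625  6.3707] 5.475
[ 0.0388  0.1341 -0.3773] 0.016542429617387583 6.45
```

View pics/grasp1.png

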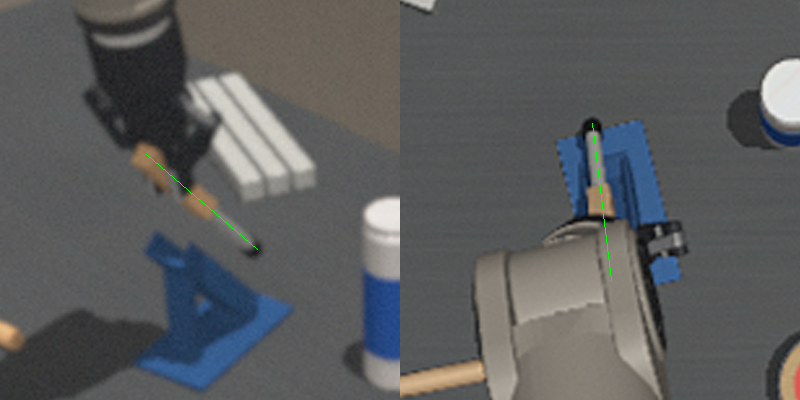

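The rod is held square and sits on the predicted line to within about 3 mm: knob at (257,250) in the left view, (592,127) in the right. Now over to the pan, where I touch the floor lightly to calibrate height.

```bash
cat > p.py <<'E'
from h import *
A=np.array([.56,.08,0.])
p,q=tcp(RACK,[.02+.0383,0,.026+.0321],40,11)
cur=monitor.read_tcp_pos(); manip.move_l(cur+[0,0,.08],v=.2)
manip.move_ptp(*tcp(A,[0,0,.13],40,11)); manip.move_ptp(*tcp(PAN,[-.035,0,.09],37,8))
mv=lambda P,v=.1,**k: manip.move_l(tcp(PAN,P,37,8)[0],v=v,**k)
mv([-.02,0,.035]); manip.wait(.2); print(monitor.read_contact_force(),monitor.read_clock())
hit=mv([-.012,0,.018],.04,stop_force=3); 
if not hit: hit=mv([-.012,0,.004],.02,stop_force=2.5)
t=monitor.read_tcp_pos()-tcp(PAN,[-.012,0,0],37,8)[0]; print("hit",hit,"tip local off",t,monitor.read_contact_force(),monitor.read_clock())
np.save("z.npy",t[2])
mv([-.012,0,t[2]+.003]); 
for c in("side","top"): cv2.imwrite(f"pics/{c}2.png",vision.capture(c))
s=3;o=[]
for c,b in(("side",(330,190,470,360)),("top",(350,160,460,290))):
    B=cv2.resize(cv2.imread(f"pics/{c}2.png"),None,fx=s,fy=s,interpolation=cv2.INTER_CUBIC)
    P=fr(PAN,[[-.012,0,.0144],[-.012-.23*np.sin(np.radians(37)),0,.0144+.23*np.cos(np.radians(37))]]); cv2.polylines(B,[np.int32(proj(c,P)*s+1)],False,(0,255,0),1)
    o.append(B[b[1]*s:b[3]*s,b[0]*s:b[2]*s][:390])
cv2.imwrite("pics/pan2.png",np.hstack([x[:390] for x in o]))
E
python3 p.py
```

```text
[-0.4529  0.7632 -1.1482] 9.5333
hit True tip local off [0.0002 0.0001 0.0105] [0.4241 0.0248 0.8463] 10.6083
```

View pics/pan2.png

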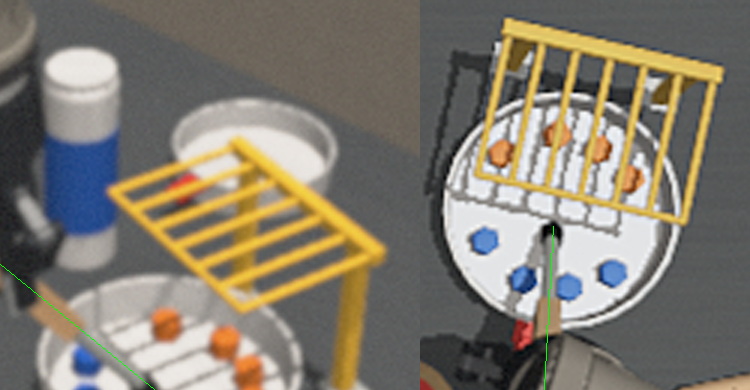

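The tip is where expected, with floor contact 1 mm from the prediction. The beads are still unmoved at their ring (blue near, orange far). Now the two clockwise turns.

```bash
cat >> h.py <<'E'
def mv(x,y,z=.013,v=.12,**k): return manip.move_l(tcp(PAN,[x,y,z],37,8)[0],v=v,**k)
def tip(): return fr_inv(monitor.read_tcp_pos()-tcp([0,0,PAN[2]],[0,0,0],37,8)[0])
def fr_inv(w): return np.r_[(w[:2]-PAN[:2])@rot2(PAN[2]),w[2]]
def look(nm):
    im=vision.capture("top"); si=vision.capture("side"); cv2.imwrite(f"pics/{nm}_t.png",im); cv2.imwrite(f"pics/{nm}_s.png",si)
    for c,I in(("top",im),("side",si)):
      for n,lo,hi in(("orange",(5,150,100),(17,255,255)),("blue",(100,120,60),(125,255,255))):
        m=mask(I,lo,hi,(350,185,445,282) if c=="top" else (335,280,440,350)); k,l,st,cc=cv2.connectedComponentsWithStats(m); g=st[1:,4]>8
        W=unproj(c,cc[1:][g],.022 if c=="top" else .018); print(c,n,[(*fr_inv(w)[:2].round(3).tolist(),int(a)) for w,a in zip(W,st[1:,4][g])])
    s=4; T=cv2.resize(im[160:295,352:452],None,fx=s,fy=s,interpolation=cv2.INTER_CUBIC); S=cv2.resize(si[270:360,330:430],None,fx=s,fy=s,interpolation=cv2.INTER_CUBIC)
    o=np.zeros((540,800,3),np.uint8); o[:540,:400]=T; o[:360,400:800]=S; cv2.imwrite(f"pics/{nm}.png",o)
E
python3 - <<'E'
from h import *
f0=monitor.read_contact_force(); mx=0
mv(-.031,0)
for a in np.linspace(0,4*np.pi,33)[1:]:
    mv(.006-.038*np.cos(a),.041*np.sin(a),v=.12); mx=max(mx,np.linalg.norm(monitor.read_contact_force()-f0))
print("maxF",mx,tip(),monitor.read_gripper_width(),monitor.read_clock()); look("stir1")
E
```

```text
maxF 1.9159698801786627 [-0.0315 -0.0001  0.0131] 0.016291088875594974 20.2
top orange [(0.057, 0.02, 20), (0.059, 0.008, 9), (0.056, -0.024, 33), (0.034, 0.053, 41), (0.037, -0.051, 30)]
top blue [(-0.036, 0.053, 53), (-0.037, -0.051, 55), (-0.06, 0.016, 56), (-0.06, -0.02, 55)]
side orange [(0.032, 0.05, 64), (0.056, 0.012, 66), (0.044, -0.038, 152)]
side blue [(-0.032, 0.054, 23), (-0.061, 0.014, 66), (-0.057, -0.017, 40), (-0.034, -0.047, 19)]
```

View pics/stir1.png

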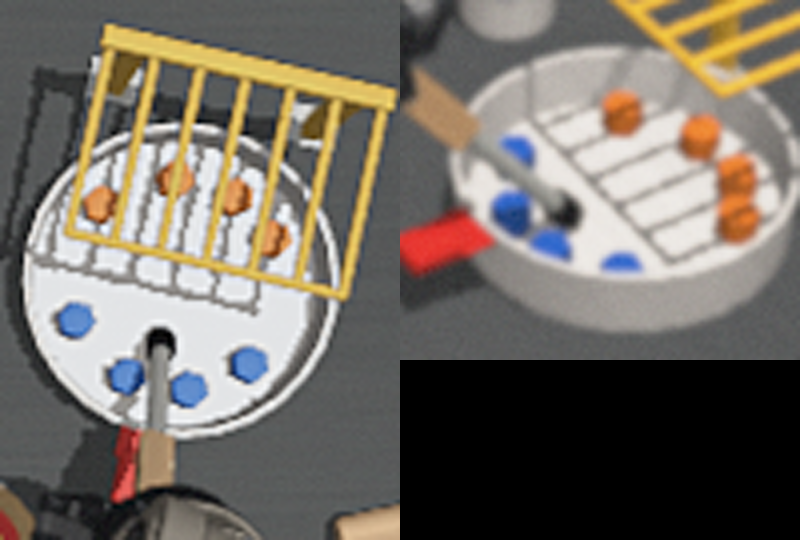

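Both turns are done, tip readback on path and peak force only 1.9 N. The beads have barely moved (orange in the side crop at (622,112)–(738,217), blue at (515,152)–(622,262)). I stir a third turn wider: behind the left blue bead on the left side, and behind the right orange bead on the right.

```bash
python3 - <<'E'
from h import *
f0=monitor.read_contact_force(); mx=[]
def go(x,y,v=.08):
    h=mv(x,y,v=v,stop_force=15); mx.append(round(float(np.linalg.norm(monitor.read_contact_force()-f0)),1))
    if h: print("STOP at",tip(),monitor.read_contact_force()); raise SystemExit
pol=lambda r,d:(-r*np.cos(np.radians(d)),r*np.sin(np.radians(d)))
go(-.026,.026); go(-.04,.034)
for d in(45,60,75,90): go(*pol(.055,d))
go(.0,.035); go(.03,.02); go(.042,-.01);go(.040,-.031)
for d in(225,240,255,268): go(*pol(.053,d))
go(-.002,-.03); go(-.028,-.005)
print(mx,tip(),monitor.read_clock()); look("stir2")
E
```

```text
[0.8, 0.7, 1.0, 0.8, 4.2, 5.4, 1.2, 0.7, 1.1, 1.3, 1.2, 0.6, 0.7, 1.1, 0.9, 0.6] [-0.0277 -0.0051  0.0132] 26.5583
top orange [(0.057, 0.02, 19), (0.059, 0.008, 10), (0.057, -0.024, 33), (0.034, 0.053, 41), (0.037, -0.057, 29)]
top blue [(-0.011, 0.072, 56), (-0.037, -0.051, 55), (-0.061, 0.016, 57), (-0.06, -0.022, 44)]
side orange [(0.032, 0.05, 65), (0.057, 0.012, 67), (0.055, -0.025, 68), (0.035, -0.058, 31)]
side blue [(-0.013, 0.069, 64), (-0.062, 0.013, 62), (-0.057, -0.017, 40), (-0.034, -0.047, 19)]
```

View pics/stir2.png

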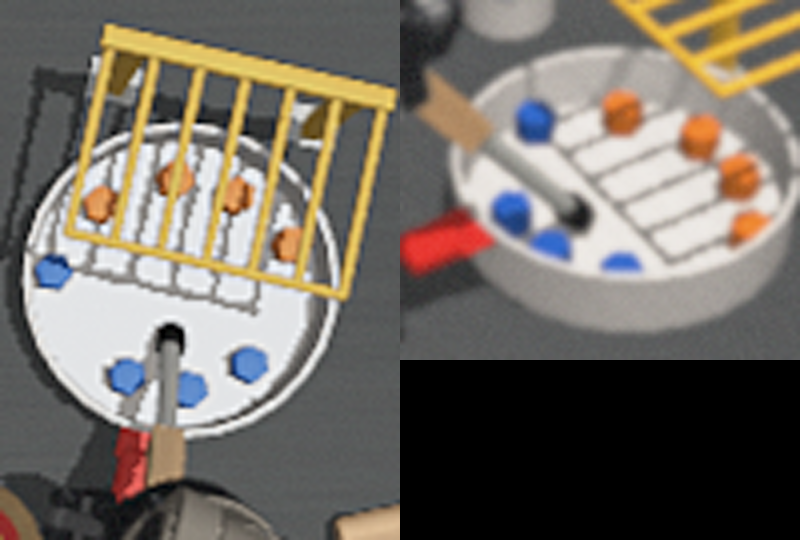

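The left blue bead slid outward to the wall at (-11, 72) mm and the right orange only moved to (37, -57) mm, so the knob passed inside both. I go round again, closer to the wall.

```bash
python3 - <<'E'
from h import *
f0=monitor.read_contact_force(); mx=[]
def go(x,y,v=.08):
    h=mv(x,y,v=v,stop_force=15); mx.append(round(float(np.linalg.norm(monitor.read_contact_force()-f0)),1))
    if h: print("STOP at",tip(),monitor.read_contact_force()); raise SystemExit
for x,y in((-.026,.026),(-.034,.052),(-.02,.059),(-.008,.062),(.003,.063),(.003,.035),(.03,.01),(.036,-.02),(.05,-.037),(.052,-.041),(.041,-.051),(.028,-.058),(.014,-.062),(0,-.063),(0,-.03),(-.028,-.003)): go(x,y)
print(mx,tip(),monitor.read_clock()); look("stir3")
E
```

```text
[1.0, 0.7, 0.9, 0.6, 0.6, 0.4, 0.8, 1.0, 0.8, 1.1, 1.0, 5.7, 9.8, 11.2, 1.6, 0.3] [-0.0277 -0.0032  0.0132] 33.475
top orange [(0.057, 0.02, 19), (0.059, 0.008, 9), (0.065, -0.025, 44), (0.035, 0.053, 45), (-0.0, -0.068, 29)]
top blue [(0.02, 0.076, 23), (-0.037, -0.051, 55), (-0.061, 0.016, 55), (-0.06, -0.021, 49)]
side orange [(0.032, 0.05, 66), (0.057, 0.012, 66), (0.064, -0.027, 77), (0.002, -0.063, 13)]
side blue [(0.018, 0.068, 60), (-0.062, 0.013, 63), (-0.057, -0.017, 40), (-0.034, -0.047, 19)]
```

View pics/stir3.png

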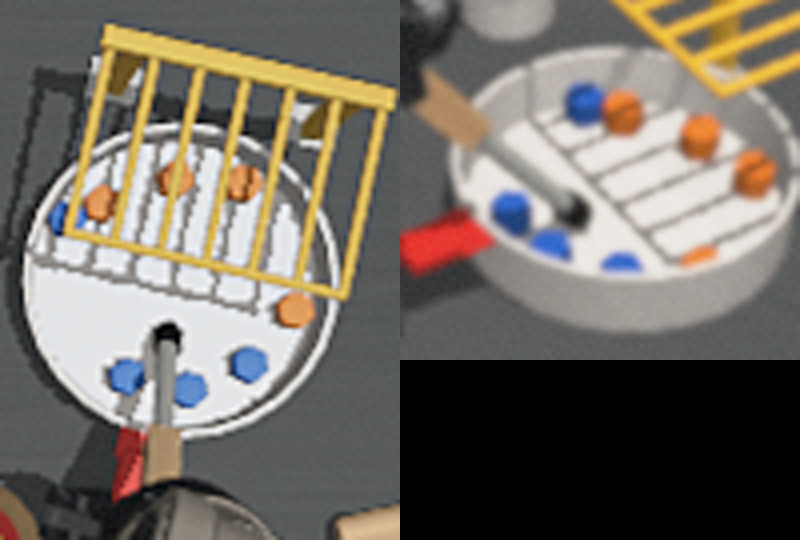

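The blue bead is now well in the far-left, at (20, 72) mm. The right orange at (294,310) in the crop sits right on the x≈0 line because the leaning shaft rode past it. I push it again with the rod more upright (27°).

```bash
python3 - <<'E'
from h import *
f0=monitor.read_contact_force(); mx=[]
def go(x,y,th=27,v=.08,z=.0122):
    p,q=tcp(PAN,[x,y,z],th,th-29); h=manip.move_l(p,v=v,rotation=q,stop_force=12); f=monitor.read_contact_force()-f0; mx.append((x,y,f.round(1).tolist()))
    if h: print("STOP at",mx[-1]); 
    return h
go(-.015,-.015,32); go(.0,-.025)
for x,y in((.024,-.045),(.026,-.060),(.015,-.063),(.005,-.064),(-.003,-.064),(-.010,-.063)):
    if go(x,y): break
print(mx,monitor.read_clock()); 
go(0,-.035) ; go(-.005,-.01,32);
look("stir4")
E
```

```text
[(-0.015, -0.015, [-0.8, -0.1, 0.3]), (0.0, -0.025, [-1.2, -0.0, -0.3]), (0.024, -0.045, [-1.0, -0.1, 0.6]), (0.026, -0.06, [-0.2, -0.0, 0.3]), (0.015, -0.063, [-1.5, 1.4, 0.7]), (0.005, -0.064, [-1.2, 0.1, -0.5]), (-0.003, -0.064, [-0.3, 1.7, 0.0]), (-0.01, -0.063, [0.1, 0.0, 0.9])] 36.7083
top orange [(0.057, 0.02, 20), (0.059, 0.008, 10), (0.065, -0.025, 46), (0.035, 0.053, 44)]
top blue [(0.02, 0.076, 22), (-0.061, 0.016, 55)]
side orange [(0.032, 0.05, 67), (0.057, 0.012, 66), (0.064, -0.027, 77)]
side blue [(0.018, 0.067, 61), (-0.062, 0.013, 62), (-0.057, -0.017, 39), (-0.044, -0.039, 23)]
```

View pics/stir4.png

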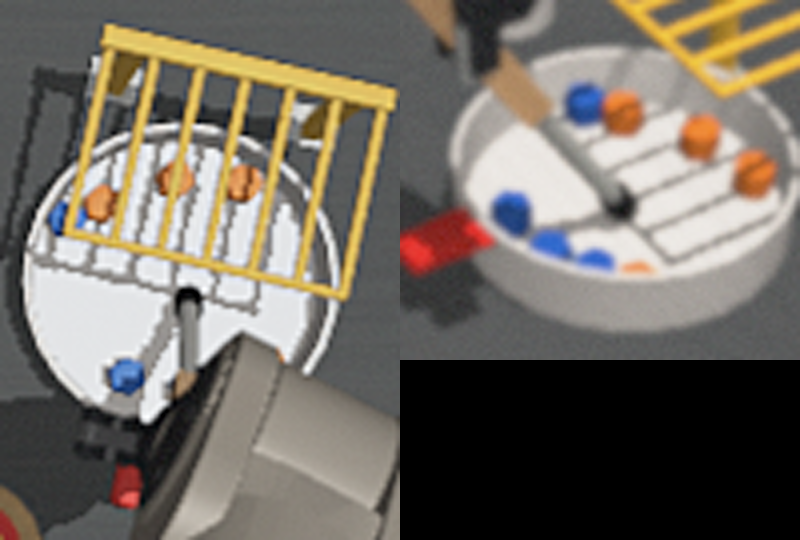

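The orange bead is now in the near-right (side crop (637,268), just beyond blue (595,258)). So near/far and left/right all hold both colours. Next: lift out, recheck the beads, and hover over the rack.

```bash
python3 - <<'E'
from h import *
p,q=tcp(PAN,[-.02,0,.02],37,8); manip.move_l(p,v=.1,rotation=q)
mv(-.035,0,.10,v=.15)
A=np.array([.56,.08,0.])
manip.move_ptp(*tcp(A,[0,0,.14],40,11)); 
n=np.r_[rot2(RACK[2])@[np.cos(T40),0],np.sin(T40)]
p,q=tcp(RACK,[.02,0,.026],40,11)
manip.move_ptp(p+n*.05+[0,0,.08],q); manip.move_l(p+n*.05,v=.15); manip.wait(.3)
print(monitor.read_clock(),monitor.read_gripper_width(),monitor.read_contact_force()); look("stir5")
ov=[]
for c in("side","top"):
    im=vision.capture(c); cv2.imwrite(f"pics/{c}6.png",im)
    P=fr(RACK,[[.02,0,.026],[.02-.23*np.sin(T40),0,.026+.23*np.cos(T40)]])+n*.05; uv=proj(c,P)
    for I in(cv2.imread(f"pics/{c}1.png"),im):
        s=2.6; B=cv2.resize(I,None,fx=s,fy=s,interpolation=cv2.INTER_CUBIC); cv2.polylines(B,[np.int32(uv*s+s/2)],False,(0,255,0),1); t=np.int32(uv.mean(0)*s); y0=max(0,t[1]-150);x0=max(0,t[0]-200); ov.append(cv2.resize(B[y0:y0+290,x0:x0+400],(400,290)))
cv2.imwrite("pics/hover.png",np.vstack([np.hstack(ov[:2]),np.hstack(ov[2:])]))
E
```

```text
41.5667 0.01625108858519226 [ 0.4318 -0.5308 -0.9392]
top orange [(0.057, 0.02, 19), (0.059, 0.008, 11), (0.065, -0.025, 49), (0.035, 0.053, 47), (-0.035, -0.061, 35)]
top blue [(0.02, 0.076, 23), (-0.061, 0.016, 54), (-0.047, -0.043, 59), (-0.06, -0.02, 55)]
side orange [(0.032, 0.05, 68), (0.057, 0.012, 68), (0.064, -0.027, 77)]
side blue [(0.018, 0.067, 61), (-0.062, 0.013, 61), (-0.057, -0.018, 31), (-0.044, -0.038, 21)]
```

View pics/hover.png

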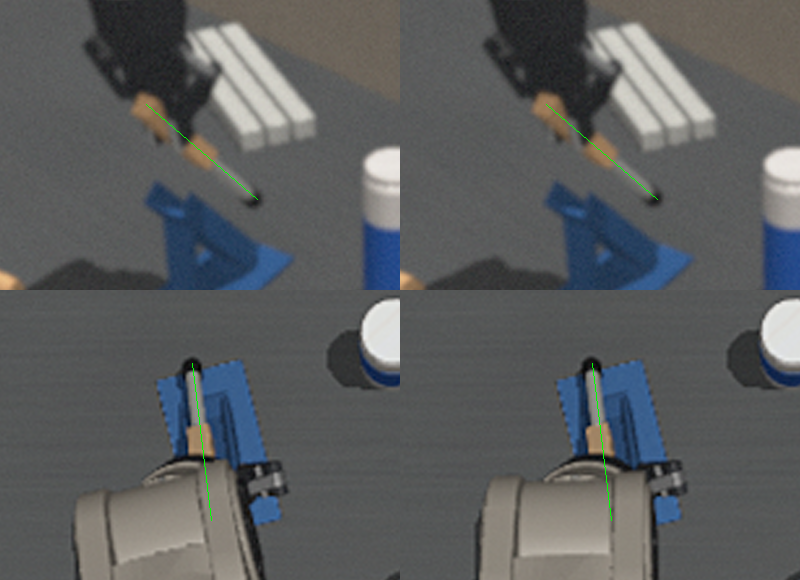

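The rod sits in the grip exactly as when it was picked up (left and right panels match). The beads meet all four half conditions by 18 mm or more. Now I lay it back.

```bash
python3 - <<'E'
from h import *
n=np.r_[rot2(RACK[2])@[np.cos(T40),0],np.sin(T40)]
p,q=tcp(RACK,[.02,0,.026],40,11); tz=R.from_quat(q).as_matrix()[:,2]
manip.move_l(p+n*.012,v=.1); print("touch",manip.move_l(p,v=.03,stop_force=6),monitor.read_tcp_pos()-p,monitor.read_contact_force())
manip.let_go(); manip.wait(.3); manip.move_l(monitor.read_tcp_pos()-tz*.12,v=.12)
c=monitor.read_tcp_pos(); manip.move_l(c+[-.02,.08,.06],v=.2); manip.wait(.5); print(monitor.read_clock())
look("end")
ov=[]
for c in("side","top"):
    im=vision.capture(c); cv2.imwrite(f"pics/{c}7.png",im)
    uv=proj(c,fr(RACK,[[.02,0,.026],[.02-.23*np.sin(T40),0,.026+.23*np.cos(T40)]]))
    for I in(cv2.imread(f"pics/{c}0.png"),im):
        s=2.6; B=cv2.resize(I,None,fx=s,fy=s,interpolation=cv2.INTER_CUBIC); cv2.polylines(B,[np.int32(uv*s+s/2)],False,(0,255,0),1); t=np.int32(uv.mean(0)*s); y0=max(0,t[1]-150);x0=max(0,t[0]-200); ov.append(cv2.resize(B[y0:y0+290,x0:x0+400],(400,290)))
    for t in("can","discs","hammer","brush"): print(c,t,[([round(v) for v in d["bbox"]],round(d["score"],2)) for d in spotter.recognise(t,c)][:1])
cv2.imwrite("pics/final.png",np.vstack([np.hstack(ov[:2]),np.hstack(ov[2:])]))
E
```

```text
touch True [0.0066 0.0016 0.0061] [ 0.136  -0.268  -1.0481]
45.8083
top orange [(0.057, 0.02, 20), (0.059, 0.008, 11), (0.065, -0.025, 46), (0.035, 0.053, 46), (-0.035, -0.061, 34)]
top blue [(0.02, 0.076, 23), (-0.06, 0.016, 53), (-0.047, -0.043, 59), (-0.06, -0.02, 56)]
side orange [(0.032, 0.05, 67), (0.057, 0.012, 67), (0.064, -0.027, 77)]
side blue [(0.018, 0.068, 60), (-0.062, 0.014, 61), (-0.057, -0.018, 31), (-0.044, -0.038, 21)]
side can [([343, 209, 371, 280], 0.75)]
side discs [([256, 221, 317, 282], 0.73)]
side hammer [([366, 375, 510, 439], 0.72)]
side brush [([152, 235, 215, 269], 0.69)]
top can [([315, 175, 342, 212], 0.73)]
top discs [([318, 276, 363, 320], 0.68)]
top hammer [([435, 255, 546, 298], 0.89)]
top brush [([122, 295, 154, 314], 0.67)]
```

View pics/final.png

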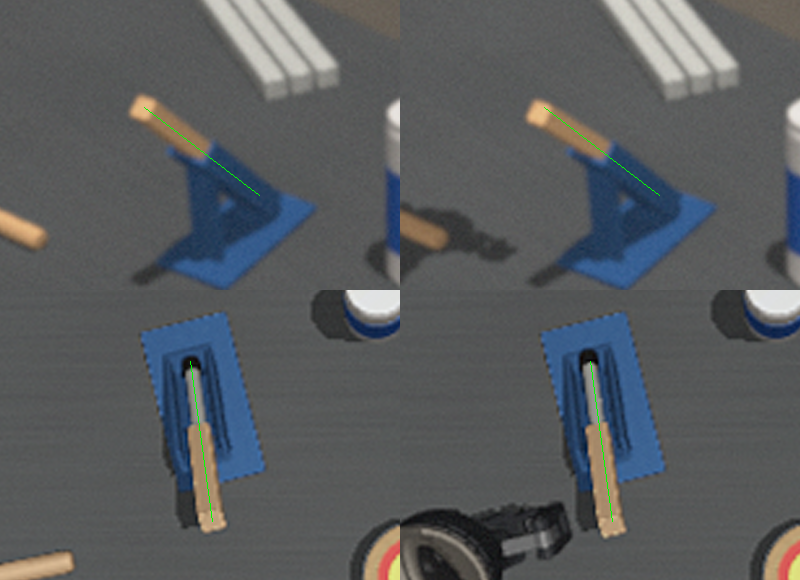

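The rod is back in the rack. Its knob is about 7 mm and its grip end about 5 mm from where they were, both inside the 25 and 30 mm limits. The top-view can, discs and hammer boxes are where they were at the start, within 3 px. A quick stillness check, then I hand in.

```bash
python3 - <<'E'
from h import *
manip.wait(.5); o={}
for c in("top","side"):
    im=vision.capture(c); b=(225,190,290,300) if c=="top" else (230,195,330,290)
    f=lambda I:cv2.findNonZero(mask(I,(8,60,120),(20,200,255),b))[:,0]
    for I in(cv2.imread(f"pics/{c}0.png"),cv2.imread(f"pics/{c}7.png"),im): p=f(I); print(c,p.mean(0).round(2),len(p))
print(monitor.read_clock()); manip.sign_off()
E
```

```text
top [259.35 261.48] 382
top [259.01 262.16] 402
top [259.01 262.16] 402
side [260.15 216.42] 300
side [259.32 217.61] 303
side [259.32 217.62] 305
47.0083
the job is handed in; nothing more can be done
```

The job is handed in at about 47 s of the 72 s allowed. The rod was picked from its rack and stirred through two full clockwise turns from the handle, reaching under the guard. Two wider passes and one final push with the rod held more upright then blended the colours, and the rod was laid back in its rack.

**Beads:** In the last pictures all eight are in the pan and did not move between looks. Oranges lie in the far half, with one at about (-35, -61) mm in the near right. Blues lie in the near half, with one at about (20, 70) mm in the far left. So each half holds both colours.

**Rod:** It was still at hand-in, with its grip's image centre within 1.5 px of the start. It leans slightly more than before, because the lowering stopped on contact about 9 mm early. The knob end is about 7 mm off and the grip end about 5 mm off, by image estimate, against limits of 25 and 30 mm.

**Forces:** The tool force read at most about 11 N between moves. That was in the second wide pass, when the shaft rode past a bead at the wall. By calculation the rod cleared the guard's front bar by more than 15 mm.

**Bystanders:** In the top view the can, discs and hammer look unmoved, within 3 px. Two last detections disagreed: the "discs" box in the side view was really the rack, and the top-view brush box covered only part of the brush. Both look like detector errors or occlusion by the arm, since the top-view discs and side-view brush boxes matched the start.

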